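Chuck a cracked battery pack by its stud and hold it over the inspection mirror

ROBOT

A 6-joint arm with a two-finger parallel gripper is mounted at the origin on the work surface. World frame = base frame: x ahead of the robot, y to its left, z up, the work surface at z = 0. Lengths are in m, angles in rad, forces in N, time in s.
With the tool pointing down it reaches from about 0.35 to 0.775 m from the base axis. Payload 5.5 kg.
Tool frame: the origin (TCP) lies at the very end of the fingers, on their centre line; the grasp point (between the pads) lies 19 mm behind it; z points along the fingers, y is the line along which they close (so a half turn about z gives the same grasp; the last joint's range is limited). The gripper opens to 85 mm and grips with 20 to 120 N. Pads are 22 mm wide; open, the fingers measure 114 mm over their backs; the gripper's body (76 mm by 85 mm) begins 54 mm behind the grasp point. The pads swing forward as they close: fully open they stand 13 mm farther back than shut.
Start: joints at [-1.263, 0.313, 0.046, 1.304, 0, 1.431], TCP at [0.249, -0.518, 0.231] pointing down, gripper open.
Joint ranges: [-2.76, 2.76], [-0.86, 1.69], [-1.03, 1.26], [-2.2, 2.34], [-1.47, 1.5], [-3.14, 3.14]. Speed limits (rad/s): [2.57, 2.57, 3.14, 3.14, 3.14, 3.14].

INTERFACE

Orientations are given as a unit quaternion [w, x, y, z].
In Python, from workcell import env, cams, ticket, spotter gives the robot as it stands.
- The arm moves only by the tool jog_arm, never from a script. Its argument "increments" is a list that holds one entry, the list of rows, each a list of 7 numbers: the shift along the tool's x, y, z in units of 0.25 m (1.0 is 0.25 m), then the turn, a rotation vector about the tool's x, y, z in units of 180 degrees (1.0 is 180 degrees), then the closure in counts, from 0 (fully open) to 255 (shut). A call has 1 to 20 rows; each row shifts and turns the commanded pose from where the row before left it, along the tool's axes as they then stand; what a row does not reach is not made up. A row lasts 1/10 s, in which the tool goes at most 50 mm and 8.59 degrees, less where a joint would pass 70% of its speed; a pose out of reach is approached as far as the arm can. A call with a number of a shift or a turn outside -1 to 1 is refused whole. A call with a gripper value outside its range is refused whole. The fingers move at their own pace and stop on an object; "force" is the grip in N (left out, the last holds). Time passes only in rows, so rows that do not move let the fingers close. It gives the time, the measured TCP pose, the force, the opening and the grip force at its end, in the units of the state.
- env.get_state(): the state, without advancing time (a new reading comes with each control period).
- cams.read_camera(name): name is "scene" or "top" or "wrist"; returns a dict with "pixels" (400x640x3 uint8, red, green, blue), "fx", "fy", "cx", "cy" (pixels), "xyz" and "attitude" of the camera in the world; the wrist camera has in their place "mount" (4x4, takes a point from camera to tool coordinates, whose origin is the TCP and whose axes are the flange's). Camera axes: x right, y down, z forward; pixel columns grow to the right and rows downward; lengths in m; the calibration is good to about 2 mm. A picture is of the moment at which its call begins: read the wrist's pose just before it. There is no depth.
- ticket.hand_in(): hands the job in; it is judged then, once.
Trained networks look in the newest picture that a camera, given by its name, has taken for a name from the list of things; names that differ only in an ending like _2 or _b are one class to them, and where a whole thing is asked for, a point or a joint stands for the part that bears it (a point fixed in the world has none). Each returns a list of dicts, best first, with "conf" (0 to 1); they miss things now and then, are a little off and sometimes report something else, mostly with a low value. They report only what shows in the picture. A call takes as long as a camera call. They do not tell look-alikes from the thing itself.
- spotter.find_in(target, camera): "uv" ([column, row] in pixels, amid what is visible of it).
- spotter.cut_out(target, camera): "region" (400x640 bool, what is visible of it) and "uv" ([column, row] in pixels, amid what is visible of it).
- spotter.landmark_of(target, camera): "uv" ([column, row] in pixels: a listed point, or the origin of a listed thing).
The state is a dict: "clock": time; "joint_pos": joint angles; "qvel": joint speeds; "tau": joint torques, N m; "tcp_pos": TCP position; "orientation": TCP orientation; "wrist_force": force on the tool from outside, world axes, zero at the start; "ft_torque": the same for the moment, N m; "finger_gap": finger opening in m; "grip_force": force on a finger pad.
Only numpy, scipy, OpenCV 4.12 (cv2) and the standard library are available. Lean on these libraries where they do the work, as an engineer would, in place of code of your own. Each camera call takes 0.05 s, during which the arm holds its last target. There are 200 camera calls.

TASK

The cracked battery pack must not be squeezed by its case, so pick it up with the lifting chuck that stands loosely over its steel stud: turn the knurled sleeve clockwise (seen from above) until its jaws have fully closed on the stud, then lift the pack straight out of its tray by the chuck's sleeve. Carry it over to the middle of the orange-framed mirror and keep holding it there, level and still, with its underside about 10 cm above the glass; finish while holding it in the air, do not put it down. Leave the cups, the metal battery brick and the pry bar where they are.

Things in the scene. Friction and masses are not known exactly. Their poses are not given: they have to be found in the camera images.
- nest: Low fixed tray, 150 x 110 mm outside, aluminium floor 6 mm thick with green kerbs 12 mm wide up to 20 mm above the bench; inside 126 x 86 mm. Origin: centre of its underside, on the bench; x along its length, z up.
- pack: Cracked black power-tool battery pack lying in the tray, 118 (x) x 78 (y) x 62 (z) mm, about 0.55 kg. Origin: centre of its underside; z up. On top two rails along x, 10 mm high, inner faces 59 mm apart, and in the middle a steel stud: neck 8 mm thick and 16 mm long, then a head 16 mm wide and 8 mm high.
- chuck: Lifting chuck, 0.28 kg, standing loosely on the pack's top face around the stud, between the rails, which keep it from turning. Blue square cage 54 x 54 mm, 31 mm high, under a round sleeve (sleeve_mid). In the cage three brass jaws close under the stud's head as the sleeve turns; then the pack hangs from the chuck after 3 mm of free lift. Origin: centre of the cage's underside; z up.
- sleeve_mid (a point): Middle of the chuck's knurled steel sleeve, on its axis: an upright round grip 42 mm in diameter, 50 mm long, from 25 mm below to 25 mm above this point, nothing above it. The cage's flat top is 26 mm below this point.
- sleeve (a joint): Angle of the sleeve on the cage, rad: 0 jaws wide open, grows when the sleeve turns clockwise seen from above, 1.2 jaws fully closed on the stud (stop). It starts between 0 and 0.25 and stays where it is left (friction about 0.12 N m). The red line on the sleeve's top turns with it.
- mirror: Fixed square inspection mirror, 170 x 170 mm, lying face up on the bench in an orange frame 14 mm high. Origin: centre of its underside, on the bench; z up.
- mirror_face (a point): Centre of the mirror's glass, 12 mm above the bench.
- cup_a: Yellow plastic sorting cup with a few cells, 74 mm wide at the rim, 70 mm high. Origin: centre of its underside. Leave alone.
- cup_b: The other yellow sorting cup, the same size. Leave alone.
- brick: Pewter-coloured alkaline battery brick, lying, 100 x 55 x 45 mm (x, y, z). Origin: centre of its underside. Leave alone.
- pry_bar: Blue steel pry bar lying on the bench, 260 mm long along x, 24 mm wide, 8 mm thick with a 30 mm high upturned end. Origin: middle of its underside. Leave alone.
Mind the look-alikes: they are no part of the job. Several things look just like the nest: the one meant starts farthest to the robot's left.

How it is judged:
By the outcome, as a careful person would: the job done as asked, in the order asked, and still so for the second after the job is handed in, while the arm keeps its last pose, push and grip.
It also fails if it takes over 51 s, if anything falls off the work surface, if the arm or the gripper's body presses on something with over 40 N, if the wrist force passes 120 N, or if a joint passes its speed limit or range.

## Working session

There is one attempt and no reset: what is moved stays moved. The work goes in short steps, Python scripts to look and compute and a tool call to move; the robot and the scene stay as the last step left them, time stands still between calls to the robot, and variables do not carry over. Pictures are saved under pics/ and viewed, at most 10 in all, crops included, and the job is handed in when it is done.

Besides the shell and the picture viewer there is one more tool, called after "Request:" by a JSON object that holds its "name" and its "arguments". jog_arm: Moves the arm, as the interface text tells. Shifts and turns lie within -1 to 1; 1 stands for 0.25 m of shift or 180 degrees of turn. Its arguments: {"type":"object","properties":{"increments":{"type":"array"},"force":{"type":"number"}},"required":["increments"]}

```bash
mkdir -p pics
cat > h.py <<'E'
import numpy as np, cv2
from scipy.spatial.transform import Rotation as R
from workcell import env, cams, ticket, spotter
def rot(a):
    a=np.array(a,float)
    return a if a.shape==(3,3) else R.from_quat(a,scalar_first=True).as_matrix()
def look(name):
    s=env.get_state(); c=cams.read_camera(name)
    if "mount" in c:
        T=np.eye(4);T[:3,:3]=rot(s["orientation"]);T[:3,3]=s["tcp_pos"];T=T@np.array(c["mount"]);c["P"]=T[:3,3];c["M"]=T[:3,:3]
    else: c["P"]=np.array(c["xyz"]);c["M"]=rot(c["attitude"])
    return c
def onz(c,uv,z):
    d=c["M"]@np.array([(uv[0]-c["cx"])/c["fx"],(uv[1]-c["cy"])/c["fy"],1]);return c["P"]+d*(z-c["P"][2])/d[2]
def save(c,n,crop=None,k=1):
    im=c["pixels"][...,::-1]
    if crop: x0,y0,x1,y1=crop; im=im[y0:y1,x0:x1]
    cv2.imwrite("pics/"+n,cv2.resize(im,None,fx=k,fy=k,interpolation=cv2.INTER_CUBIC))
E
python3 - <<'E'
from h import *
print(env.get_state())
for n in("top","scene"):
    c=look(n);save(c,n+"1.png");print(n,c["P"],c["M"].round(3).tolist(),c["fx"])
    for t,z in(("nest",.006),("pack",.006),("chuck",.068),("sleeve_mid",.125),("mirror_face",.012),("cup_a",0),("brick",0),("pry_bar",0)):
        for d in spotter.landmark_of(t,n)[:4]: print(t,round(d["conf"],2),np.round(d["uv"]),onz(c,d["uv"],z).round(3))
E
```

```text
{'clock': 0.0, 'joint_pos': array([-1.26261096e+00,  3.13974204e-01,  4.49405875e-02,  1.30360786e+00,
        2.61322840e-05,  1.43115555e+00]), 'qvel': array([ 2.07978188e-04, -1.09369993e-03, -8.70671064e-04, -4.86766012e-05,
        2.24713879e-03,  2.21799127e-04]), 'tau': array([-1.04946305e-04, -4.80627966e+01,  2.98534119e+01,  1.94042333e-02,
       -1.10353049e-04, -1.85978593e-05]), 'tcp_pos': array([ 0.24879339, -0.51779839,  0.23040809]), 'orientation': array([-9.20399598e-04,  9.75035619e-01,  2.22046595e-01, -6.46356521e-05]), 'wrist_force': array([-0.22983153,  0.01899709, -0.3066673 ]), 'ft_torque': array([-0.06758872,  0.00404372, -0.02641383]), 'grip_force': 0.0, 'finger_gap': 0.0852136950706}
top [ 0.41000571 -0.03419893  1.11115146] [[0.002, -0.996, 0.089], [-1.0, -0.004, -0.02], [0.02, -0.089, -0.996]] 421.8844054175002
nest 0.83 [432. 295.] [ 0.248 -0.341  0.006]
nest 0.7 [384. 202.] [ 0.488 -0.221  0.006]
pack 0.76 [381. 201.] [ 0.491 -0.213  0.006]
chuck 0.87 [385. 201.] [ 0.488 -0.213  0.068]
sleeve_mid 0.73 [394. 197.] [ 0.493 -0.223  0.125]
mirror_face 0.92 [218. 198.] [0.498 0.215 0.012]
cup_a 0.88 [231. 112.] [0.729 0.187 0.   ]
cup_a 0.66 [355. 120.] [ 0.71  -0.146  0.   ]
brick 0.72 [293. 132.] [0.677 0.022 0.   ]
pry_bar 0.71 [307. 228.] [ 0.421 -0.019  0.   ]
scene [ 0.82073526 -0.39488115  0.83771537] [[0.765, 0.535, -0.359], [0.645, -0.638, 0.422], [-0.003, -0.554, -0.832]] 413.33789948541977
nest 0.63 [146. 257.] [ 0.267 -0.33   0.006]
pack 0.57 [252. 279.] [ 0.484 -0.215  0.006]
chuck 0.63 [252. 275.] [ 0.503 -0.221  0.068]
sleeve_mid 0.69 [244. 259.] [ 0.491 -0.222  0.125]
mirror_face 0.89 [381. 162.] [0.51  0.224 0.012]
cup_a 0.78 [446. 227.] [0.734 0.171 0.   ]
cup_a 0.69 [361. 325.] [ 0.722 -0.142  0.   ]
brick 0.86 [391. 256.] [0.68  0.026 0.   ]
pry_bar 0.72 [293. 209.] [ 0.428 -0.023  0.   ]
```

View pics/top1.png

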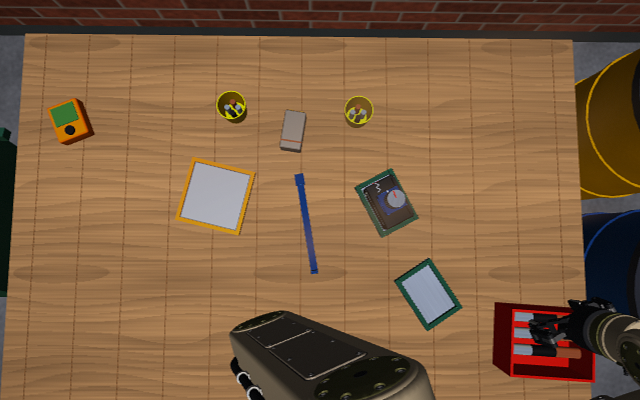

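View pics/scene1.png

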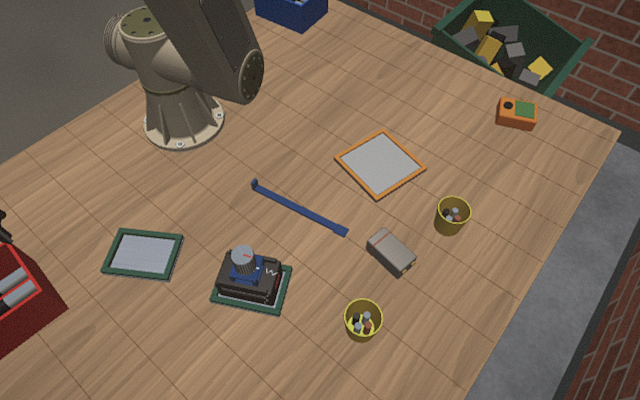

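Candidates for the nest: top (384,202) at y≈-0.22, with pack and chuck in it, and top (432,295) at y≈-0.34, empty. The first lies farther to the robot's left (+y) and holds the pack, so it fits. I'll confirm it in an enlarged crop.

Run:
```python
import cv2
a=cv2.imread("pics/top1.png")[150:345,330:480]
cv2.imwrite("pics/crop.png",cv2.resize(a,None,fx=3,fy=3,interpolation=cv2.INTER_CUBIC))
```

```text
(no output)
```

View pics/crop.png

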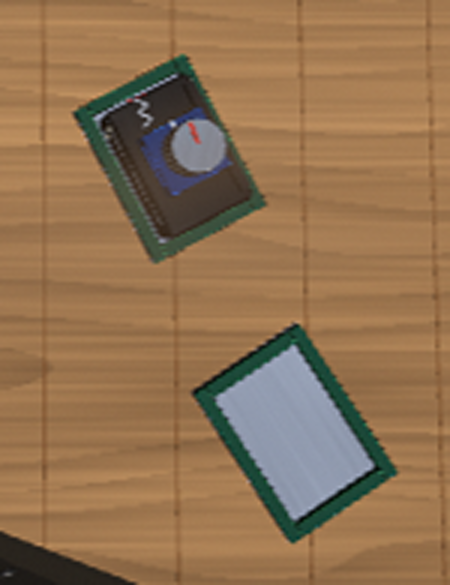

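The crop confirms it: the upper-left tray (top ≈(385,202)) holds the cracked pack and the blue chuck with its red-marked sleeve, and the lower one (≈(428,294)) is empty. I'll move above the sleeve.

Request:
{"name": "jog_arm", "arguments": {"increments": [[[0.139,-0.0656,0,0,0,0,0],[0.139,-0.0656,0,0,0,0,0],[0.139,-0.0656,0,0,0,0,0],[0.139,-0.0656,0,0,0,0,0],[0.139,-0.0656,0,0,0,0,0],[0.139,-0.0656,0,0,0,0,0],[0.139,-0.0656,0,0,0,0,0],[0.139,-0.0656,0,0,0,0,0],[0.139,-0.0656,0,0,0,0,0],[0.139,-0.0656,0,0,0,0,0],[0,0,0,0,0,0,0]]], "force": 60}}

```text
clock: 2.0
tcp_pos: [0.4933, -0.2167, 0.2313]
orientation: [-0.0, 0.974, 0.225, 0.001]
wrist_force: [-0.7, -0.2, 0.3]
finger_gap: 0.0854
grip_force: 0.0
```

Request:
{"name": "jog_arm", "arguments": {"increments": [[[0,0,0,0,0,-0.047,0],[0,0,0,0,0,-0.047,0],[0,0,0,0,0,-0.047,0],[0,0,0,0,0,-0.047,0],[0,0,0,0,0,-0.047,0],[0,0,0,0,0,-0.047,0],[0,0,0,0,0,-0.047,0],[0,0,0,0,0,-0.047,0],[0,0,0,0,0,-0.047,0],[0,0,0,0,0,-0.047,0],[0,0,0,0,0,-0.047,0],[0,0,0,0,0,-0.047,0],[0,0,0,0,0,-0.047,0],[0,0,0,0,0,0,0],[0,0,0,0,0,0,0]]]}}

```text
clock: 3.5
tcp_pos: [0.4909, -0.2205, 0.2313]
orientation: [0.0, 0.379, 0.925, -0.0]
wrist_force: [0.3, 0.4, -0.7]
finger_gap: 0.0851
grip_force: 0.0
```

```bash
cat > near.py <<'E'
from h import *
import sys
s=env.get_state();M=rot(s["orientation"]);print(s["clock"],s["tcp_pos"].round(4),s["joint_pos"].round(3),M.round(3).tolist(),"F",s["wrist_force"].round(2),s["ft_torque"].round(3),s["finger_gap"],s["grip_force"])
c=look("wrist");save(c,sys.argv[1])
for t,z in(("sleeve_mid",.125),("chuck",.068),("pack",.006),("nest",0)):
    for d in spotter.landmark_of(t,"wrist")[:2]:
        p=onz(c,d["uv"],z);print(t,round(d["conf"],2),np.round(d["uv"]),p.round(4),"tool delta",(M.T@(p-s["tcp_pos"])).round(4))
c=look("top")
for t,z in(("sleeve_mid",.125),("mirror_face",.012)):
    for d in spotter.landmark_of(t,"top")[:1]: print("top",t,d["conf"],onz(c,d["uv"],z).round(4))
E
python3 near.py wrist1.png
```

```text
3.5 [ 0.4909 -0.2205  0.2313] [-0.571  0.241 -0.051  1.279 -0.     0.207] [[-0.712, 0.702, -0.0], [0.702, 0.712, -0.0], [-0.0, -0.0, -1.0]] F [ 0.27  0.39 -0.7 ] [ 0.008 -0.021  0.024] 0.0851246655602512 0.0
sleeve_mid 0.81 [312. 198.] [ 0.4897 -0.221   0.125 ] tool delta [ 0.0005 -0.0011  0.1063]
chuck 0.93 [317. 183.] [ 0.4934 -0.2193  0.068 ] tool delta [-0.0009  0.0026  0.1633]
nest 0.57 [83. 84.] [ 0.2571 -0.3295  0.    ] tool delta [ 0.09   -0.2418  0.2314]
top sleeve_mid 0.69 [ 0.4939 -0.2204  0.125 ]
top mirror_face 0.84 [0.5008 0.2186 0.012 ]
```

View pics/wrist1.png

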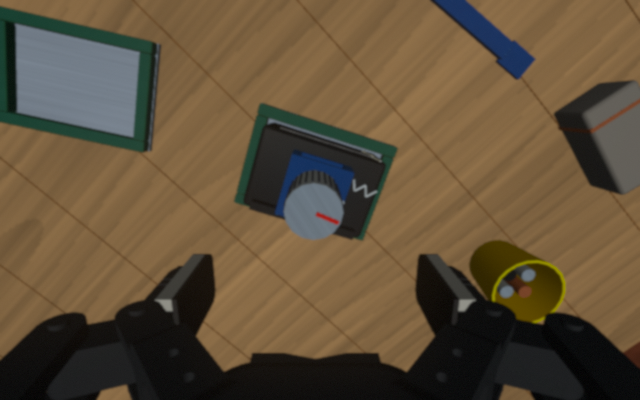

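The wrist view shows the sleeve's top disc at ≈(314,211), between the open fingers, with the red line at (327,217). The pack sits in its green tray. I'll cross-check the axis from the disc.

Run:
```python
from h import *
s=env.get_state();M=rot(s["orientation"]);c=look("wrist")
hsv=cv2.cvtColor(c["pixels"],cv2.COLOR_RGB2GRAY)
im=cv2.GaussianBlur(hsv,(3,3),0)
cir=cv2.HoughCircles(im,cv2.HOUGH_GRADIENT,1,200,param1=120,param2=12,minRadius=24,maxRadius=36)
print(cir,c["fx"])
for uv in ([314,211],cir[0,0,:2]):
    p=onz(c,uv,.150);print(p,(M.T@(p-s["tcp_pos"])).round(4))
```

```text
[[[311.5 212.5  29.3]
  [531.5 293.5  29.9]]] 338.6382782845599
[ 0.49291716 -0.22118407  0.15      ] [-0.002   0.0004  0.0813]
[ 0.49248176 -0.22318836  0.15      ] [-0.0031 -0.0014  0.0813]
```

Request:
{"name": "jog_arm", "arguments": {"increments": [[[-0.008,-0.002,0.06,0,0,0,0],[0,0,0.06,0,0,0,0],[0,0,0.06,0,0,0,0],[0,0,0.06,0,0,0,0],[0,0,0.06,0,0,0,0],[0,0,0.06,0,0,0,0],[0,0,0.06,0,0,0,0],[0,0,0.06,0,0,0,0],[0,0,0,0,0,0,0],[0,0,0,0,0,0,0]]], "force": 60}}

```text
clock: 4.95
tcp_pos: [0.4922, -0.2217, 0.1114]
orientation: [-0.0, 0.378, 0.926, -0.0]
wrist_force: [-0.1, -0.5, -0.4]
finger_gap: 0.0857
grip_force: 0.0
```

Request:
{"name": "jog_arm", "arguments": {"increments": [[[0,0,0,0,0,0,60],[0,0,0,0,0,0,90],[0,0,0,0,0,0,110],[0,0,0,0,0,0,130],[0,0,0,0,0,0,150],[0,0,0,0,0,0,200],[0,0,0,0,0,0,255],[0,0,0,0,0,0,255],[0,0,0,0,0,0,255],[0,0,0,0,0,0,255]]]}}

```text
clock: 5.95
tcp_pos: [0.4922, -0.2224, 0.1121]
orientation: [0.0, 0.378, 0.926, -0.001]
wrist_force: [-2.6, -1.0, 6.1]
finger_gap: 0.0407
grip_force: 60.0
```

```bash
python3 near.py wrist2.png
```

```text
5.95 [ 0.4922 -0.2224  0.1121] [-0.572  0.312 -0.258  1.    -0.001  0.202] [[-0.715, 0.7, 0.0], [0.7, 0.715, -0.001], [-0.001, -0.001, -1.0]] F [-2.56 -0.99  6.06] [-0.277  0.555  0.003] 0.04072279429691091 60.01054644584656
sleeve_mid 0.95 [313. 278.] [ 0.4941 -0.2237  0.125 ] tool delta [-0.0022  0.0004 -0.0129]
chuck 0.77 [316. 229.] [ 0.4946 -0.2224  0.068 ] tool delta [-0.0016  0.0017  0.0441]
top sleeve_mid 0.46 [ 0.4917 -0.2225  0.125 ]
top mirror_face 0.65 [0.5008 0.2204 0.012 ]
```

View pics/wrist2.png

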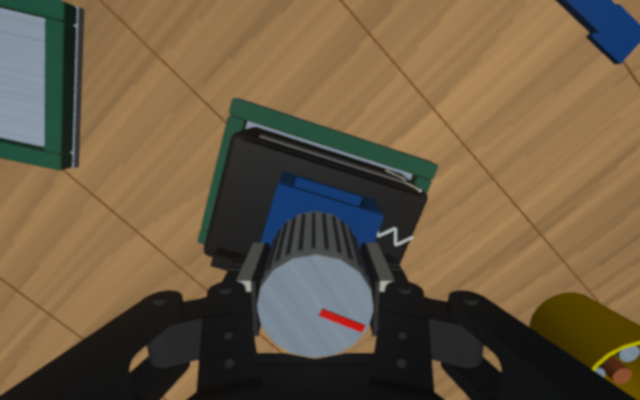

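Sleeve gripped (gap 40.7 mm, 60 N), with its disc centred between the pads at ≈(315,305) and the red line at (342,321). Next I turn it clockwise, which is + about the downward tool z.

Request:
{"name": "jog_arm", "arguments": {"increments": [[[0,0,0,0,0,0.03,255],[0,0,0,0,0,0.03,255],[0,0,0,0,0,0.03,255],[0,0,0,0,0,0.03,255],[0,0,0,0,0,0.03,255],[0,0,0,0,0,0.03,255],[0,0,0,0,0,0.03,255],[0,0,0,0,0,0.03,255],[0,0,0,0,0,0.03,255],[0,0,0,0,0,0.03,255],[0,0,0,0,0,0,255]]]}}

```text
clock: 7.45
tcp_pos: [0.4931, -0.2217, 0.112]
orientation: [0.001, 0.757, 0.654, 0.001]
wrist_force: [0.5, 1.9, 5.0]
finger_gap: 0.0412
grip_force: 60.0
```

```bash
python3 near.py wrist3.png
```

```text
7.45 [ 0.4931 -0.2217  0.112 ] [-5.720e-01  3.120e-01 -2.580e-01  1.000e+00  1.000e-03  1.145e+00] [[0.145, 0.989, 0.002], [0.989, -0.145, -0.0], [0.0, 0.002, -1.0]] F [0.54 1.93 4.96] [ 0.219 -0.138 -0.074] 0.04119676996024123 60.027172565460205
sleeve_mid 0.94 [314. 275.] [ 0.4931 -0.2216  0.125 ] tool delta [ 0.0001  0.     -0.013 ]
chuck 0.8 [317. 228.] [ 0.4951 -0.222   0.068 ] tool delta [0.     0.0019 0.044 ]
nest 0.95 [ 70. 347.] [ 0.2583 -0.3259  0.    ] tool delta [-0.1372 -0.2174  0.1115]
top sleeve_mid 0.51 [ 0.4882 -0.2187  0.125 ]
top mirror_face 0.7 [0.4961 0.2214 0.012 ]
```

View pics/wrist3.png

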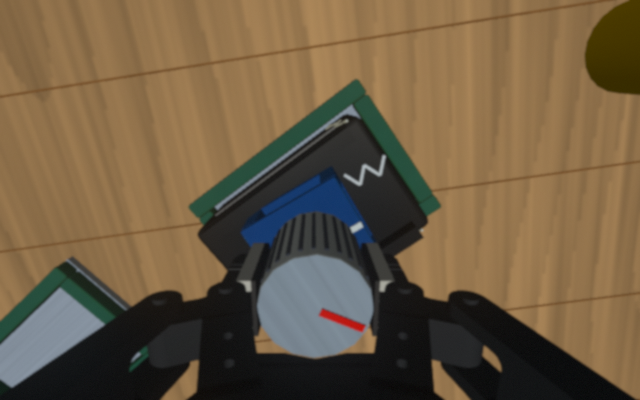

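The red line is still at (342,321) relative to the fingers, so the sleeve turned with them: 0.94 rad so far and no stop torque. I'll go on slowly to the stop.

Request:
{"name": "jog_arm", "arguments": {"increments": [[[0,0,0,0,0,0.01,255],[0,0,0,0,0,0.01,255],[0,0,0,0,0,0.01,255],[0,0,0,0,0,0.01,255],[0,0,0,0,0,0.01,255],[0,0,0,0,0,0.01,255],[0,0,0,0,0,0,255]]]}}

```text
clock: 8.55
tcp_pos: [0.4931, -0.2219, 0.112]
orientation: [0.001, 0.814, 0.58, 0.001]
wrist_force: [0.5, 1.2, 5.1]
finger_gap: 0.041
grip_force: 60.1
```

```bash
python3 near.py wrist4.png
```

```text
8.55 [ 0.4931 -0.2219  0.112 ] [-5.720e-01  3.120e-01 -2.580e-01  9.990e-01  1.000e-03  1.331e+00] [[0.326, 0.945, 0.002], [0.945, -0.326, -0.0], [0.0, 0.002, -1.0]] F [0.55 1.22 5.1 ] [ 0.056 -0.134  0.034] 0.040958647340381 60.12107491493225
sleeve_mid 0.79 [314. 276.] [ 0.4928 -0.2223  0.125 ] tool delta [-0.0005 -0.0001 -0.013 ]
chuck 0.68 [318. 229.] [ 0.4951 -0.2233  0.068 ] tool delta [-0.0006  0.0023  0.044 ]
top sleeve_mid 0.4 [ 0.488  -0.2255  0.125 ]
top mirror_face 0.69 [0.5032 0.2223 0.012 ]
```

Request:
{"name": "jog_arm", "arguments": {"increments": [[[0,0,0,0,0,0.01,255],[0,0,0,0,0,0.01,255],[0,0,0,0,0,0.01,255],[0,0,0,0,0,0.01,255],[0,0,0,0,0,0,255]]]}}

```text
clock: 9.45
tcp_pos: [0.4931, -0.2221, 0.112]
orientation: [0.001, 0.849, 0.528, 0.0]
wrist_force: [0.2, 0.0, 5.0]
finger_gap: 0.0407
grip_force: 60.1
```

```bash
python3 near.py wrist5.png
```

```text
9.45 [ 0.4931 -0.2221  0.112 ] [-0.572  0.312 -0.258  0.999  0.     1.456] [[0.442, 0.897, 0.002], [0.897, -0.442, -0.001], [-0.0, 0.002, -1.0]] F [0.18 0.03 4.96] [-0.085 -0.154  0.305] 0.04069618250549779 60.13582527637482
sleeve_mid 0.75 [316. 274.] [ 0.4939 -0.2218  0.125 ] tool delta [ 0.0007  0.0006 -0.013 ]
chuck 0.85 [318. 230.] [ 0.4946 -0.2239  0.068 ] tool delta [-0.0008  0.0021  0.044 ]
top sleeve_mid 0.41 [ 0.4856 -0.2262  0.125 ]
top mirror_face 0.64 [0.5001 0.2062 0.012 ]
```

View pics/wrist5.png

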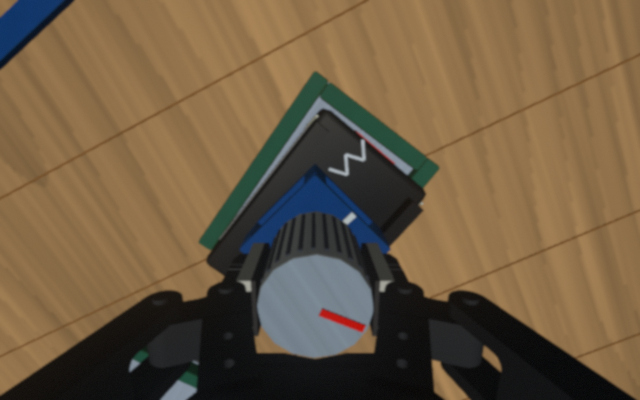

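The torque has risen from ≈0.03 to 0.30 N m, above the 0.12 N m friction, so the stop seems reached after 1.25 rad. I'll nudge a bit more to confirm.

Request:
{"name": "jog_arm", "arguments": {"increments": [[[0,0,0,0,0,0.01,255],[0,0,0,0,0,0.01,255],[0,0,0,0,0,0.005,255],[0,0,0,0,0,0,255]]]}}

```text
clock: 10.25
tcp_pos: [0.4934, -0.2229, 0.112]
orientation: [0.002, 0.869, 0.495, 0.0]
wrist_force: [2.0, -4.1, 4.3]
finger_gap: 0.0408
grip_force: 60.2
```

```bash
python3 near.py wrist6.png
python3 - <<'E'
import cv2,numpy as np
for i in (3,5,6):
    a=cv2.imread(f"pics/wrist{i}.png").astype(int)[290:350,280:375]
    v,u=np.where((a[...,2]>140)&(a[...,1]<60)); print(i,u.mean()+280,v.mean()+290,len(u))
E
```

```text
10.25 [ 0.4934 -0.2229  0.112 ] [-5.720e-01  3.120e-01 -2.570e-01  9.980e-01 -1.000e-03  1.534e+00] [[0.51, 0.86, 0.002], [0.86, -0.51, -0.002], [-0.001, 0.003, -1.0]] F [ 2.04 -4.06  4.28] [-0.867 -0.368  1.64 ] 0.04080137684465846 60.24253964424133
sleeve_mid 0.88 [316. 274.] [ 0.4939 -0.2227  0.125 ] tool delta [ 0.0004  0.0005 -0.013 ]
sleeve_mid 0.72 [319. 231.] [ 0.5049 -0.2067  0.125 ] tool delta [ 0.0198  0.0017 -0.013 ]
chuck 0.79 [317. 231.] [ 0.4937 -0.2251  0.068 ] tool delta [-0.0017  0.0013  0.044 ]
top sleeve_mid 0.44 [ 0.4946 -0.2237  0.125 ]
top mirror_face 0.55 [0.4985 0.2165 0.012 ]
3 341.75666666666666 319.90666666666664 300
5 341.8020134228188 319.93624161073825 298
6 342.5234899328859 320.56711409395973 298
```

Torque is 1.64 N m with no slip of the red line, so this is the hard stop. I'll relax the wind-up a little, staying on the stop, then lift slowly.

Request:
{"name": "jog_arm", "arguments": {"increments": [[[0,0,0,0,0,-0.007,255],[0,0,0,0,0,-0.007,255],[0,0,0,0,0,0,255],[0,0,-0.012,0,0,0,255],[0,0,-0.012,0,0,0,255],[0,0,-0.012,0,0,0,255],[0,0,-0.012,0,0,0,255],[0,0,0,0,0,0,255],[0,0,0,0,0,0,255]]], "force": 80}}

```text
clock: 11.55
tcp_pos: [0.4911, -0.2209, 0.1226]
orientation: [-0.001, 0.859, 0.512, -0.001]
wrist_force: [-0.9, 0.3, -8.7]
finger_gap: 0.0403
grip_force: 81.7
```

```bash
python3 near.py wrist7.png
```

```text
11.55 [ 0.4911 -0.2209  0.1226] [-0.572  0.303 -0.242  1.029  0.     1.494] [[0.475, 0.88, -0.003], [0.88, -0.475, 0.002], [0.0, -0.003, -1.0]] F [-0.94  0.28 -8.7 ] [-0.036  0.278  0.078] 0.04028566439338584 81.70094847679138
chuck 0.96 [314. 228.] [ 0.4888 -0.224   0.068 ] tool delta [-0.0038 -0.0004  0.0546]
nest 0.92 [154. 399.] [ 0.2546 -0.3281  0.    ] tool delta [-0.2066 -0.1569  0.123 ]
top sleeve_mid 0.36 [ 0.4884 -0.2177  0.125 ]
top mirror_face 0.89 [0.493  0.2187 0.012 ]
```

Wrist force is -8.7 N, so the chuck and pack (≈0.83 kg) hang fully from the sleeve. I'll lift straight up.

Request:
{"name": "jog_arm", "arguments": {"increments": [[[0,0,-0.02,0,0,0,255],[0,0,-0.03,0,0,0,255],[0,0,-0.04,0,0,0,255],[0,0,-0.04,0,0,0,255],[0,0,-0.04,0,0,0,255],[0,0,-0.04,0,0,0,255],[0,0,-0.04,0,0,0,255],[0,0,-0.04,0,0,0,255],[0,0,-0.04,0,0,0,255],[0,0,-0.03,0,0,0,255],[0,0,-0.03,0,0,0,255],[0,0,-0.01,0,0,0,255],[0,0,0,0,0,0,255]]]}}

```text
clock: 13.25
tcp_pos: [0.4925, -0.222, 0.2237]
orientation: [0.0, 0.859, 0.512, 0.0]
wrist_force: [0.5, 0.6, -8.5]
finger_gap: 0.0407
grip_force: 81.9
```

```bash
python3 near.py wrist8.png; python3 -c "
from h import *
c=look('scene');save(c,'scene2.png',(130,120,450,340),2)"
```

```text
13.25 [ 0.4925 -0.222   0.2237] [-0.572  0.247 -0.062  1.261 -0.     1.493] [[0.475, 0.88, 0.001], [0.88, -0.475, -0.0], [-0.0, 0.001, -1.0]] F [ 0.46  0.58 -8.46] [0.01  0.044 0.069] 0.04070375932110037 81.92417621612549
sleeve_mid 0.83 [314. 277.] [ 0.4631 -0.276   0.125 ] tool delta [-0.0615 -0.0003  0.0987]
top sleeve_mid 0.39 [ 0.4963 -0.2493  0.125 ]
top mirror_face 0.83 [0.5003 0.2194 0.012 ]
```

View pics/scene2.png

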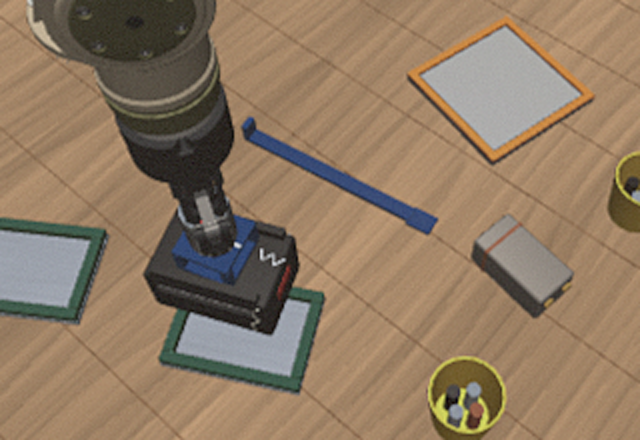

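The pack hangs level above its now empty tray (crop ≈(225,275)), and the other things are where they were. I'll carry it to the mirror.

Request:
{"name": "jog_arm", "arguments": {"increments": [[[0.023,-0.012,0,0,0,0,255],[0.046,-0.024,0,0,0,0,255],[0.069,-0.036,0,0,0,0,255],[0.092,-0.0475,0,0,0,0,255],[0.092,-0.0475,0,0,0,0,255],[0.092,-0.0475,0,0,0,0,255],[0.092,-0.0475,0,0,0,0,255],[0.092,-0.0475,0,0,0,0,255],[0.092,-0.0475,0,0,0,0,255],[0.092,-0.0475,0,0,0,0,255],[0.092,-0.0475,0,0,0,0,255],[0.092,-0.0475,0,0,0,0,255],[0.092,-0.0475,0,0,0,0,255],[0.092,-0.0475,0,0,0,0,255],[0.092,-0.0475,0,0,0,0,255],[0.092,-0.0475,0,0,0,0,255],[0.092,-0.0475,0,0,0,0,255],[0.069,-0.036,0,0,0,0,255],[0.046,-0.024,0,0,0,0,255],[0.023,-0.012,0,0,0,0,255]]]}}

```text
clock: 15.7
tcp_pos: [0.4992, 0.2199, 0.2232]
orientation: [-0.0, 0.858, 0.513, -0.0]
wrist_force: [1.0, 0.1, -7.5]
finger_gap: 0.0404
grip_force: 81.9
```

Request:
{"name": "jog_arm", "arguments": {"increments": [[[0,0,0,0,0,0,255],[0,0,0,0,0,0,255],[0,0,0,0,0,0,255],[0,0,0,0,0,0,255],[0,0,0,0,0,0,255]]]}}

```text
clock: 16.2
tcp_pos: [0.5, 0.2177, 0.2233]
orientation: [0.0, 0.859, 0.512, -0.0]
wrist_force: [0.3, 0.7, -8.0]
finger_gap: 0.0401
grip_force: 81.9
```

```bash
python3 near.py wrist9.png
python3 - <<'E'
from h import *
for n in("top","scene"):
    c=look(n);save(c,n+"3.png",None if n=="top" else (230,40,550,260),1 if n=="top" else 2)
    for t,z in(("mirror",.0),("mirror_face",.012),("pack",.112),("chuck",.177),("sleeve_mid",.234)):
        for d in spotter.landmark_of(t,n)[:1]: print(n,t,round(d["conf"],2),np.round(d["uv"]),onz(c,d["uv"],z).round(3))
E
```

```text
16.2 [0.5    0.2177 0.2233] [ 0.264  0.258 -0.048  1.264 -0.     2.33 ] [[0.476, 0.88, 0.0], [0.88, -0.476, -0.0], [-0.0, 0.0, -1.0]] F [ 0.32  0.69 -8.04] [0.003 0.003 0.017] 0.04014794843573956 81.86256051063538
sleeve_mid 0.63 [314. 276.] [0.4712 0.165  0.125 ] tool delta [-0.0601 -0.0003  0.0983]
sleeve_mid 0.54 [536.  95.] [0.6688 0.2131 0.125 ] tool delta [0.0763 0.1506 0.0983]
chuck 0.73 [318. 228.] [0.4825 0.18   0.068 ] tool delta [-0.0415  0.0026  0.1553]
top sleeve_mid 0.58 [0.5131 0.2515 0.125 ]
top mirror_face 0.64 [0.4985 0.216  0.012 ]
top mirror 0.82 [214. 200.] [0.494 0.226 0.   ]
top mirror_face 0.63 [215. 195.] [0.507 0.223 0.012]
top pack 0.73 [205. 195.] [0.496 0.223 0.112]
top chuck 0.63 [199. 194.] [0.493 0.219 0.177]
top sleeve_mid 0.55 [189. 187.] [0.502 0.225 0.234]
scene mirror 0.82 [378. 167.] [0.51  0.215 0.   ]
scene mirror_face 0.72 [382. 161.] [0.51  0.227 0.012]
scene pack 0.57 [382. 130.] [0.493 0.23  0.112]
scene chuck 0.87 [386. 115.] [0.503 0.218 0.177]
scene sleeve_mid 0.64 [387.  94.] [0.496 0.217 0.234]
```

View pics/scene3.png

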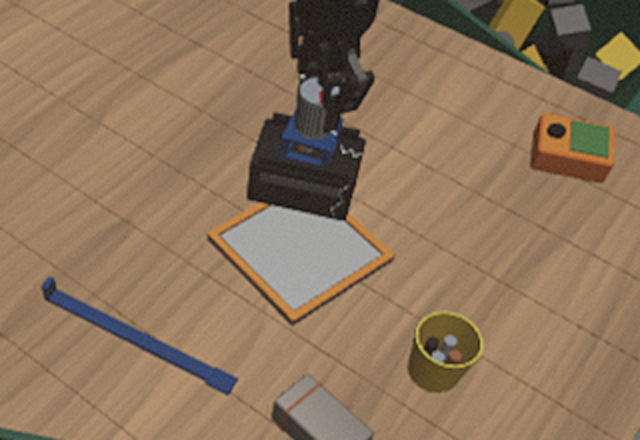

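The pack hangs level over the mirror (crop ≈(305,165)). The TCP is at (0.500, 0.218) against a mirror centre of ≈(0.500, 0.219), and the underside is ≈10.2 cm above the glass. Handing in.

```bash
python3 -c "
from h import *
print(env.get_state()['qvel'].round(3)); print(ticket.hand_in())"
```

```text
[ 0.001  0.    -0.001 -0.    -0.     0.   ]
the job is handed in; nothing more can be done
None
```

The job is handed in: the chuck is closed to its stop on the stud, and the pack is held level and still over the middle of the mirror, its underside about 10 cm above the glass.

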